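# Re-rack the mushroom stakes in the graded stand

### The arm

A 6-joint arm with a two-finger parallel gripper is mounted at the origin on the work surface; the furniture and walls round the work are solid. World frame = base frame: x ahead of the robot, y to its left, z up, the work surface at z = 0. Lengths are in m, angles in rad, forces in N, time in s.
With the tool pointing down it reaches from about 0.375 to 0.9 m from the base axis. Payload 3.1 kg.
Tool frame: the origin (TCP) lies at the very end of the fingers, on their centre line; the grasp point (between the pads) lies 19 mm behind it (grip_depth is the distance from the TCP to the grasp point, in m); z points along the fingers, y is the line along which they close (so a half turn about z gives the same grasp; the last joint's range is limited). The gripper opens to 85 mm and grips with 20 to 120 N. Pads are 22 mm wide; open, the fingers measure 114 mm over their backs; the gripper's body (76 mm by 85 mm) begins 54 mm behind the grasp point. The pads swing forward as they close: fully open they stand 13 mm farther back than shut.
Start: joints at [1.058, 0.527, 1.433, -0, 1.181, -0.178], TCP at [0.205, 0.59, 0.193] pointing down, gripper open.
Joint ranges: [-3.08, 3.08], [-0.75, 2.2], [0.22, 2.44], [-1.43, 4.57], [0, 2.65], [-2.85, 2.85]. Speed limits (rad/s): [2.79, 2.79, 3.14, 3.14, 3.14, 3.14].

### API

Orientations are given as a unit quaternion [x, y, z, w].
In Python, from station import * gives the robot as it stands.
- The arm moves only by the tool apply_moves, never from a script. Its argument "plan" is a list of rows, each a list of 7 numbers: the shift along the tool's x, y, z in m, then the turn, a rotation vector about the tool's x, y, z in rad, then the gripper command: -1 is fully open, 1 is shut, values between are in proportion. In form: [[dx, dy, dz, wx, wy, wz, jaw], ...]. A call has 1 to 8 rows; each row shifts and turns the commanded pose from where the row before left it, along the tool's axes as they then stand; what a row does not reach is not made up. A row lasts 1/8 s, in which the tool goes at most 62.5 mm and 10.7 degrees, less where a joint would pass 70% of its speed; a pose out of reach is approached as far as the arm can. A call is refused whole if a number of a shift passes 0.0625 or a number of a turn 0.188, either way. A call with a gripper value outside its range is refused whole. The fingers move at their own pace and stop on an object; "force" is the grip in N (left out, the last holds). Time passes only in rows, so rows that do not move let the fingers close. It gives the time, the measured TCP pose, the force, the opening and the grip force at its end, in the units of the state.
- sense(): the state, without advancing time (a new reading comes with each control period).
- snapshot(name): name is "scene" or "top" or "wrist"; returns the picture (384x512x3 uint8, red, green, blue); there is no depth.
- calibration(name): a dict with "camera_matrix" (3x3 intrinsics, pixels), "R" (3x3) and "t" (3): a world point X has camera coordinates R X + t; the wrist camera has in their place "mount" (4x4, takes a point from camera to tool coordinates, whose origin is the TCP and whose axes are the flange's). Camera axes: x right, y down, z forward; pixel columns grow to the right and rows downward; lengths in m; the calibration is good to about 2 mm. A picture is of the moment at which its call begins: read the wrist's pose just before it. calibration takes no time and is no camera call.
- sign_off(): hands the job in; it is judged then, once.
The state is a dict: "t": time; "q": joint angles; "qd": joint speeds; "tau": joint torques, N m; "tcp_pos": TCP position; "tool_rot": TCP orientation; "force": force on the tool from outside, world axes, zero at the start; "ft_torque": the same for the moment, N m; "finger_gap": opening from 0.0 (shut) to 1.0 (fully open); "gripper_force": force on a finger pad.
Only numpy, scipy, OpenCV 4.12 (cv2) and the standard library are available. Lean on these libraries where they do the work, as an engineer would, in place of code of your own. Each camera call takes 0.05 s, during which the arm holds its last target. There are 200 camera calls.

### The job

Move the four mushroom stakes from the plank rack into the dark graded stand so that the row runs in order of head size, the smallest in the socket at the stand's narrow end and the largest at its wide end. Each stake stands upright, its tang fully home in its socket with the collar down on the stand; leave the brass doming block where it is.

Things in the scene. Friction and masses are not known exactly. Their poses are not given: they have to be found in the camera images.
- stake_26: Smallest of four steel mushroom stakes, alike but for the head: 26 mm across, top at z = 50 mm, 0.14 kg. Origin on the axis, in the plane of the collar's underside (at the start 52 mm above the bench); z up through the head. Below: round tang, 18 tapering to 8 mm over 38 mm. Above: collar 34 wide, 6 thick; thin neck; head with an upright round rim from z = 29 to 40 mm (grasp here), low dome above.
- stake_33: Second smallest stake: head 33 mm across, top at z = 51 mm, 0.19 kg; else as stake_26. At the start the four stand upright, in random order, in one straight row of holes 54 mm apart in a fixed pale plank rack (64 x 212 mm, 52 mm high), which may face any way, on the left or right. Neighbouring heads may be only 8 mm apart along the row: grasp across it.
- stake_41: Second largest stake: head 41 mm across, top at z = 52 mm, about 0.27 kg; else as stake_26.
- stake_50: Largest stake: head 50 mm across, top at z = 54 mm, about 0.38 kg; else as stake_26.
- socket_26: Socket for stake_26, at the narrow end of the graded stand. Each socket is a blind round hole 22 mm wide and 43 mm deep, with a steel ring round its mouth. Origin in the middle of the mouth, level with the stand's top, 52 mm above the bench: a stake is home when its origin meets this point (about 2 mm play sideways). z up; y along the row, towards the narrow end.
- socket_33: Socket for stake_33, second from the narrow end, 41.5 mm from socket_26; else as socket_26. The graded stand is a fixed dark wooden block 202 mm long, 54 mm wide at one end and 82 mm at the other, with four equal sockets in a straight row along its middle, spaced wider towards the wide end to suit the heads. It may face any way, on the left or right.
- socket_41: Socket for stake_41, third from the narrow end, 49 mm from socket_33; else as socket_26.
- socket_50: Socket for stake_50, at the wide end, 57.5 mm from socket_41; else as socket_26.
- doming_block: Bystander: brass doming block, a 50 mm cube with round hollows, on the bench to the left, in front of the fixed rolling mill (x 0.48 to 0.73 m, y 0.17 to 0.34 m, about 0.22 m tall, its crank to 0.3 m: go round its near side, not over it). Origin under its middle. Not to be moved.
There are look-alikes about, which are no part of the job. What is shaped like the stake_50 but purple is not meant.

How it is judged:
At the end, for the whole second after the job is handed in: Each stake stands in its own socket: its origin within 6 mm of the socket's origin sideways and between 3 mm below and 4 mm above it in height, its axis within 5 degrees of vertical, released and at rest (under 20 mm/s) (horizontal distance between stake_26 and socket_26 below 0.006 m and z of stake_26 in the frame of socket_26 between -0.003 and 0.004 m and angle between each of stake_26, stake_33, stake_41, stake_50's own z axis and vertical below 0.087 rad and linear speed of each of stake_26, stake_33, stake_41, stake_50 below 0.02 m/s and horizontal distance between stake_33 and socket_33 below 0.006 m and z of stake_33 in the frame of socket_33 between -0.003 and 0.004 m and horizontal distance between stake_41 and socket_41 below 0.006 m and z of stake_41 in the frame of socket_41 between -0.003 and 0.004 m and horizontal distance between stake_50 and socket_50 below 0.006 m and z of stake_50 in the frame of socket_50 between -0.003 and 0.004 m); the robot touches nothing.
It fails at once if the doming block is shifted by more than 30 mm (distance of doming_block from where it was at the start of the episode above 0.03 m).
It also fails if it takes over 102 s, if anything falls off the work surface, if the arm or the gripper's body presses on something with over 40 N, if the wrist force passes 120 N, or if a joint passes its speed limit or range.

## Working session

There is one attempt and no reset: what is moved stays moved. The work goes in short steps, Python scripts to look and compute and a tool call to move; the robot and the scene stay as the last step left them, time stands still between calls to the robot, and variables do not carry over. Pictures are saved under pics/ and viewed, at most 14 in all, crops included, and the job is handed in when it is done.

Besides the shell and the picture viewer there is one more tool, called as name(argument=value, ...), one argument or row to a line, values as JSON. apply_moves: Moves the arm, as the interface text tells. Its arguments: {"type":"object","properties":{"plan":{"type":"array"},"force":{"type":"number"}},"required":["plan"]}

```bash
mkdir -p pics; ls
python3 - <<'E'
from station import *
import cv2,numpy as np
for n in("scene","top"):
    im=snapshot(n); cv2.imwrite(f"pics/{n}0.png",im[:,:,::-1])
    c=calibration(n); print(n,{k:np.round(np.array(v),4).tolist() for k,v in c.items()})
print(calibration("wrist")); print(sense())
E
```

```text
pics
scene {'camera_matrix': [[423.662, 0.0, 257.8521], [0.0, 423.662, 185.8798], [0.0, 0.0, 1.0]], 'R': [[0.8976, -0.4408, -0.0071], [-0.3489, -0.7006, -0.6224], [0.2694, 0.5611, -0.7827]], 't': [-0.4926, 0.1785, 0.824]}
top {'camera_matrix': [[373.2936, 0.0, 259.1283], [0.0, 373.2936, 196.1564], [0.0, 0.0, 1.0]], 'R': [[0.0058, -0.9999, 0.0108], [-0.9931, -0.007, -0.1168], [0.1169, -0.0101, -0.9931]], 't': [-0.0554, 0.5335, 1.0323]}
{'camera_matrix': array([[266.65290302,   0.        , 251.56447887],
       [  0.        , 266.65290302, 194.31491278],
       [  0.        ,   0.        ,   1.        ]]), 'mount': array([[-6.15133815e-04, -9.53904968e-01, -3.00108202e-01,
         7.68399297e-02],
       [ 9.99998960e-01, -9.78142630e-04,  1.05935771e-03,
         6.14300788e-04],
       [-1.30407521e-03, -3.00107239e-01,  9.53904578e-01,
        -1.79638678e-01],
       [ 0.00000000e+00,  0.00000000e+00,  0.00000000e+00,
         1.00000000e+00]])}
{'t': 0.1, 'q': array([ 1.05751668e+00,  5.28368942e-01,  1.43380416e+00, -4.65302542e-06,
        1.18141500e+00, -1.78528920e-01]), 'qd': array([-0.00080548, -0.00178573, -0.0016706 , -0.00119215, -0.00101271,
       -0.00095628]), 'tau': array([-6.11465839e-04, -4.43303740e+01, -1.78585643e+01, -2.71576582e-04,
        3.84079452e-03,  1.60697056e-05]), 'tcp_pos': array([0.2049557 , 0.58965714, 0.19212464]), 'tool_rot': array([ 1.66594009e-01,  9.86025071e-01, -9.39354841e-04, -3.36250860e-04]), 'force': array([ 0.541182  , -0.43826632, -0.50665029]), 'ft_torque': array([ 0.01281085,  0.01295881, -0.00891226]), 'gripper_force': 0.0, 'finger_gap': 0.9969754834677422}
```

View pics/top0.png

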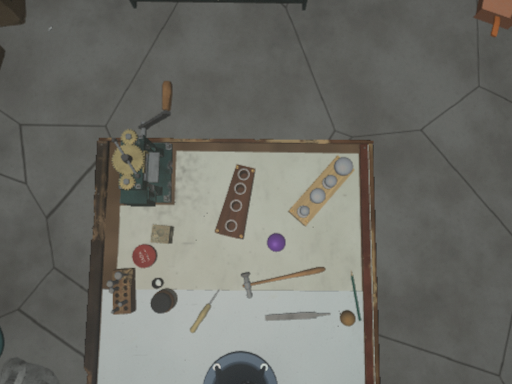

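View pics/scene0.png

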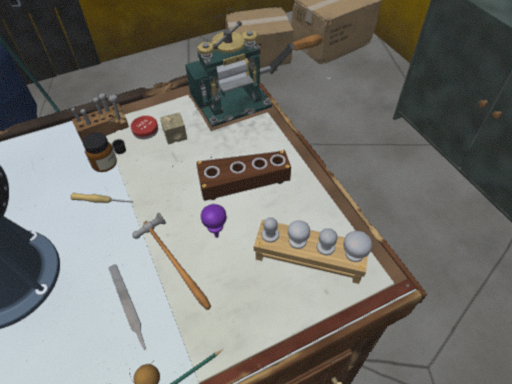

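The top view shows the dark stand with four ringed sockets at about (244,174), (240,188), (236,206), (231,226), the narrow end at the top. The rack's four grey heads are at (304,211), (317,196), (330,181), (343,166). The purple stake look-alike at (276,242) is not meant. I'll measure these next.

```bash
cat > h.py <<'E'
from station import *
import cv2,numpy as np
from scipy.spatial.transform import Rotation as Ro
def cam(n,s=None):
    c=calibration(n);K=np.array(c["camera_matrix"])
    if n!="wrist": R=np.array(c["R"]);return K,R.T,-R.T@np.array(c["t"])
    M=np.array(c["mount"]);T=Ro.from_quat(s["tool_rot"]).as_matrix()
    return K,T@M[:3,:3],T@M[:3,3]+s["tcp_pos"]
def ray(C,uv,z):
    K,R,o=C;d=R@np.linalg.inv(K)@[uv[0],uv[1],1];return o+d*(z-o[2])/d[2]
def proj(C,X):
    K,R,o=C;p=K@(R.T@(np.array(X)-o));return p[:2]/p[2]
E
python3 - <<'E'
from h import *
im=snapshot("top");C=cam("top")
hsv=cv2.cvtColor(im,cv2.COLOR_RGB2HSV)
def blobs(box,mask,z,lo):
    x0,y0,x1,y1=box
    m=np.zeros_like(mask);m[y0:y1,x0:x1]=mask[y0:y1,x0:x1]
    for c in cv2.findContours(m,cv2.RETR_EXTERNAL,cv2.CHAIN_APPROX_NONE)[0]:
        if cv2.contourArea(c)>lo:
            (u,v),r=cv2.minEnclosingCircle(c);print(round(u,1),round(v,1),"r",round(r,1),"A",cv2.contourArea(c),ray(C,(u,v),z).round(4))
g=(hsv[...,1]<50).astype(np.uint8)*255
print("heads");rack=cv2.inRange(hsv,(8,70,120),(28,255,255))
pts=cv2.findNonZero(rack[150:230,285:360])+np.array([285,150])
hull=cv2.convexHull(pts);hm=np.zeros_like(rack);cv2.fillPoly(hm,[hull],255)
b=cv2.inRange(hsv,(0,0,70),(180,55,205))
blobs((290,150,360,222),b,0.088,15)
print("rings");blobs((215,165,257,240),cv2.inRange(hsv,(0,0,110),(180,80,255)),0.052,10)
a=cv2.resize(im[150:250,210:370],None,fx=5,fy=5,interpolation=cv2.INTER_CUBIC);cv2.imwrite("pics/c1.png",a[:,:,::-1])
E
```

```text
heads
294.5 217.0 r 6.0 A 34.0 [ 0.4716 -0.1466  0.088 ]
303.0 211.1 r 6.4 A 105.5 [ 0.4877 -0.1695  0.088 ]
317.2 195.8 r 8.0 A 169.5 [ 0.5292 -0.2082  0.088 ]
329.3 181.6 r 7.6 A 137.0 [ 0.5684 -0.2416  0.088 ]
324.5 186.5 r 48.8 A 3140.0 [ 0.5549 -0.2284  0.088 ]
rings
230.9 225.2 r 6.5 A 114.5 [0.4499 0.0259 0.052 ]
235.6 205.2 r 6.4 A 109.0 [0.5056 0.0135 0.052 ]
239.9 188.1 r 6.2 A 108.5 [0.5538 0.0023 0.052 ]
243.3 173.9 r 6.1 A 102.5 [ 0.5942 -0.0068  0.052 ]
235.5 202.0 r 42.3 A 592.0 [0.5146 0.0141 0.052 ]
225.5 197.0 r 33.7 A 653.5 [0.5285 0.0421 0.052 ]
```

View pics/c1.png

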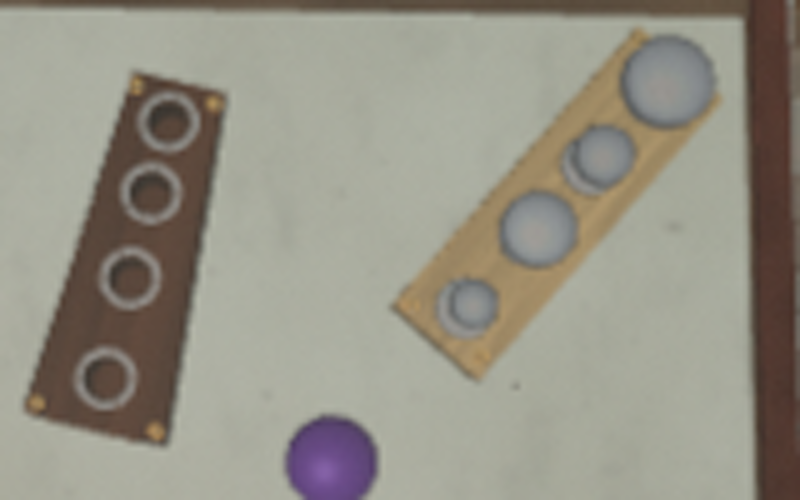

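apply_moves(
  plan=[
    [-0.037,-0.039,-0.007,0,0,0,-1],
    [-0.037,-0.039,-0.007,0,0,0,-1],
    [-0.037,-0.039,-0.007,0,0,0,-1],
    [-0.037,-0.039,-0.007,0,0,0,-1],
    [-0.037,-0.039,-0.007,0,0,0,-1],
    [-0.037,-0.039,-0.007,0,0,0,-1],
    [-0.037,-0.039,-0.007,0,0,0,-1],
    [-0.037,-0.039,-0.007,0,0,0,-1],
  ],
)

```text
t: 1.15
tcp_pos: [0.3828, 0.1967, 0.2492]
tool_rot: [0.167, 0.986, 0.0, 0.0]
force: [0.6, 0.9, 0.2]
finger_gap: 1.006
gripper_force: 0.0
```

apply_moves(
  plan=[
    [-0.032,-0.042,0,0,0,0,-1],
    [-0.032,-0.042,0,0,0,0,-1],
    [-0.032,-0.042,0,0,0,0,-1],
    [-0.049,-0.004,0.025,0,0,0,-1],
    [-0.049,-0.004,0.025,0,0,0,-1],
    [0,0,0,0,0,0,-1],
    [0,0,0,0,0,0,-1],
  ],
)

```text
t: 2.02
tcp_pos: [0.5205, 0.0083, 0.1985]
tool_rot: [0.167, 0.986, 0.0, -0.001]
force: [-0.9, 0.7, -0.2]
finger_gap: 1.001
gripper_force: 0.0
```

```bash
cat >> h.py <<'E'
def go(p,yaw):  # total shift in tool axes AFTER turn about tool z, tilt fix included
    s=sense();T=Ro.from_quat(s["tool_rot"]).as_matrix();a=np.radians(yaw)
    y=np.array([np.cos(a),np.sin(a),0]);z=np.array([0,0,-1.]);G=np.c_[np.cross(y,z),y,z]
    print("t",s["t"].__round__(2),"tcp",s["tcp_pos"].round(4),"turn",Ro.from_matrix(T.T@G).as_rotvec().round(3),"shift",(G.T@(np.array(p)-s["tcp_pos"])).round(4))
E
python3 - <<'E'
from h import *
s=sense();im=snapshot("wrist");C=cam("wrist",s);cv2.imwrite("pics/w1.png",im[:,:,::-1])
print(s["tcp_pos"],s["tool_rot"],s["t"])
for p in[(.45,.026,.052),(.5056,.0135,.052),(.5538,.0023,.052),(.5942,-.0068,.052)]:print(proj(C,p).round(1))
E
```

```text
[0.52052864 0.00832772 0.19849071] [ 1.66680041e-01  9.86010266e-01  1.11063350e-04 -1.22771046e-03] 2.025
[245.2 114.7]
[250.8 162.5]
[254.9 200.2]
[258.3 229.4]
```

View pics/w1.png

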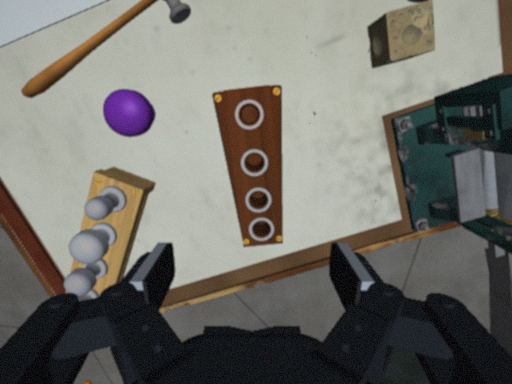

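The wrist picture shows the four socket rings at (249,115), (254,161), (258,199) and (262,229), wide end on top. I'll refine the rings from this frame, then look at the rack.

```bash
cat >> h.py <<'E'
SP=np.array([0,57.5,106.5,148])/1000
def fitrow(P,sp):  # P Nx2 in order, known offsets -> origin, dir
    P=np.array(P);c=P.mean(0);u=np.linalg.svd(P-c)[2][0];u*=np.sign(u@(P[-1]-P[0]))
    o=c-u*sp.mean();return o+np.outer(sp,u),u,P-(o+np.outer(sp,u))
E
python3 - <<'E'
from h import *
im=snapshot("wrist");s=sense();C=cam("wrist",s)
h=cv2.cvtColor(im,cv2.COLOR_RGB2HSV);m=cv2.inRange(h,(0,0,120),(180,60,255))
x=np.zeros_like(m);x[90:245,225:280]=m[90:245,225:280]
out=[]
for c in cv2.findContours(x,cv2.RETR_EXTERNAL,cv2.CHAIN_APPROX_NONE)[0]:
    if cv2.contourArea(c)>250 and abs(cv2.boundingRect(c)[2]-28)<10:
        e=cv2.fitEllipse(c);p=ray(C,e[0],.052);out.append(p[:2]);print(np.round(e[0],1),np.round(e[1],1),p.round(4))
out=sorted(out,key=lambda p:p[0])
if len(out)==4:
    f,u,r=fitrow(out,SP);print(f.round(4),np.degrees(np.arctan2(u[1],u[0])),(r*1e3).round(1))
E
```

```text
[260.8 228.6] [22.2 24.2] [ 0.5951 -0.0031  0.052 ]
[257.6 199.4] [23.9 25.3] [0.5546 0.0062 0.052 ]
[232.3 230. ] [ 14.2 117.8] [ 0.5844 -0.0398  0.052 ]
[253.6 162. ] [26.2 26.6] [0.5067 0.0172 0.052 ]
[248.6 114. ] [28.  29.7] [0.4509 0.0303 0.052 ]
```

apply_moves(
  plan=[
    [0,0,0,0,0,0.1,-1],
    [0,0,0,0,0,0.1,-1],
    [0,0,0,0,0,0.1,-1],
    [0,0,0,0,0,0.1,-1],
    [-0.05,-0.038,0,0,0,0,-1],
    [-0.05,-0.038,0,0,0,0,-1],
    [-0.05,-0.038,0,0,0,0,-1],
    [-0.05,-0.038,0,0,0,0,-1],
  ],
)

```text
t: 3.12
tcp_pos: [0.5679, -0.2384, 0.2006]
tool_rot: [0.359, 0.933, -0.0, 0.001]
force: [1.1, 0.4, 0.4]
finger_gap: 0.998
gripper_force: 0.0
```

apply_moves(
  plan=[
    [0,0,0,0,0,0,-1],
    [0,0,0,0,0,0,-1],
  ],
)

```text
t: 3.38
tcp_pos: [0.5671, -0.2364, 0.1996]
tool_rot: [0.359, 0.933, 0.0, -0.0]
force: [-0.5, 0.8, -0.4]
finger_gap: 0.996
gripper_force: 0.0
```

Run:
```python
from h import *
s=sense();im=snapshot("wrist");C=cam("wrist",s);cv2.imwrite("pics/w2.png",im[:,:,::-1])
np.save("w2.npy",im);np.save("w2p.npy",np.r_[s["tcp_pos"],s["tool_rot"]])
print(s["tcp_pos"],s["tool_rot"],s["t"])
C2=cam("top")
for uv in[(304.2,210.5),(317.3,195.4),(330.6,181.1),(343.4,166.1)]:
    p=ray(C2,uv,.09);print(p.round(4),proj(C,p).round(1))
```

```text
[ 0.56708085 -0.23644358  0.19960949] [ 3.59166845e-01  9.33273285e-01  3.23145551e-04 -2.20400384e-04] 3.375
[ 0.4891 -0.1725  0.09  ] [245.8  86.1]
[ 0.5302 -0.2082  0.09  ] [247.2 140.8]
[ 0.5695 -0.2448  0.09  ] [246.7 189. ]
[ 0.6111 -0.2805  0.09  ] [248.2 233.2]
```

View pics/w2.png

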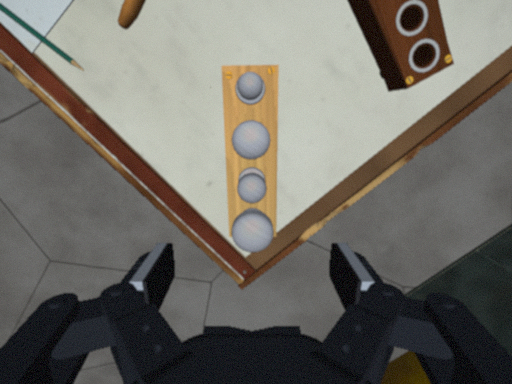

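The wrist picture shows the rack row with heads at (250,87) the smallest, (251,139) the 41, (252,187) the 33 and (252,231) the 50. They match the top view, and the order from the near end is 26, 41, 33, 50.

Run:
```python
from h import *
im=np.load("w2.npy");p=np.load("w2p.npy");C=cam("wrist",dict(tcp_pos=p[:3],tool_rot=p[3:]))
f,u,r=fitrow([(.4509,.0303),(.5067,.0172),(.5546,.0062),(.5951,-.0031)],SP);np.save("sock.npy",f[::-1])
print("sock 50..26",f.round(4),np.degrees(np.arctan2(u[1],u[0])).round(1),(r*1e3).round(1))
g=cv2.cvtColor(cv2.resize(im[60:260,200:300],None,fx=4,fy=4,interpolation=cv2.INTER_CUBIC),cv2.COLOR_RGB2GRAY)
H={}
for n,(a,b),R,zt in[(26,(250,86),26,.05),(41,(251,139),41,.052),(33,(252,187),33,.051),(50,(252,231),50,.054)]:
    x0=int((a-200)*4);y0=int((b-60)*4);w=100
    rr=(R/2000)*266.65/(C[2][2]-.09)*4
    Y0=max(0,y0-w);X0=max(0,x0-w)
    c=cv2.HoughCircles(g[Y0:y0+w,X0:x0+w],cv2.HOUGH_GRADIENT_ALT if 0 else cv2.HOUGH_GRADIENT,1,200,param1=120,param2=8,minRadius=int(rr*.9),maxRadius=int(rr*1.15))
    c=c[0][0];uv=((c[0]+X0+.5)/4+200-.5,(c[1]+Y0+.5)/4+60-.5)
    q=ray(C,uv,.089);H[n]=q[:2];print(n,np.round(uv,1),"r",round(c[2]/4,1),"exp",round(rr/4,1),q.round(4))
o=[26,41,33,50];f,u,r=fitrow([H[k] for k in o],np.arange(4)*.054)
print(f.round(4),np.degrees(np.arctan2(u[1],u[0])).round(1),(r*1e3).round(1))
np.save("heads.npy",np.array([f[o.index(k)] for k in(26,33,41,50)]))
go(np.r_[f[3],.13],np.degrees(np.arctan2(u[1],u[0]))+90)
```

```text
sock 50..26 [[ 0.4508  0.0302]
 [ 0.5069  0.0173]
 [ 0.5546  0.0062]
 [ 0.595  -0.0031]] -13.0 [[ 0.1  0.1]
 [-0.2 -0.1]
 [ 0.  -0. ]
 [ 0.1  0. ]]
26 [250.  87.] r 12.1 exp 12.0 [ 0.4925 -0.1699  0.089 ]Traceback (most recent call last):
  File "<stdin>", line 12, in <module>
TypeError: 'NoneType' object is not subscriptable
```

Run:
```python
from h import *
im=np.load("w2.npy");p=np.load("w2p.npy");C=cam("wrist",dict(tcp_pos=p[:3],tool_rot=p[3:]))
g=cv2.cvtColor(cv2.resize(im[60:260,200:300],None,fx=4,fy=4,interpolation=cv2.INTER_CUBIC),cv2.COLOR_RGB2GRAY)
H={}
for n,(a,b) in{26:(250,86),41:(251,139),33:(252,187),50:(252,231)}.items():
    x0=int((a-200)*4);y0=int((b-60)*4);rr=(n/2000)*266.65/(C[2][2]-.09)*4;w=int(rr*1.5)
    Y0=max(0,y0-w);X0=max(0,x0-w)
    c=cv2.HoughCircles(g[Y0:y0+w,X0:x0+w],cv2.HOUGH_GRADIENT,1,200,param1=60,param2=5,minRadius=int(rr*.85),maxRadius=int(rr*1.2))
    if c is None: print(n,"none");continue
    c=c[0][0];uv=((c[0]+X0+.5)/4+200-.5,(c[1]+Y0+.5)/4+60-.5)
    q=ray(C,uv,.089);H[n]=q[:2];print(n,np.round(uv,1),"r",round(c[2]/4,1),"exp",round(rr/4,1),q.round(4))
o=[k for k in(26,41,33,50) if k in H];i=np.array([(26,41,33,50).index(k) for k in o])
f,u,r=fitrow([H[k] for k in o],i*.054);F=f[0]+np.outer(np.arange(4)-i[0],u)*.054
print(F.round(4),np.degrees(np.arctan2(u[1],u[0])).round(1),(r*1e3).round(1))
np.save("heads.npy",F[[0,2,1,3]])
go(np.r_[F[3],.13],np.degrees(np.arctan2(u[1],u[0]))+90)
```

```text
26 [249.2  86.2] r 13.0 exp 12.0 [ 0.4915 -0.17    0.089 ]
41 [250.5 139.5] r 19.6 exp 18.9 [ 0.5316 -0.2047  0.089 ]
33 [251.5 187.8] r 15.3 exp 15.2 [ 0.5722 -0.24    0.089 ]
50 [251.5 230.5] r 21.5 exp 23.0 [ 0.6115 -0.2756  0.089 ]
[[ 0.4908 -0.1691]
 [ 0.5314 -0.2048]
 [ 0.572  -0.2404]
 [ 0.6126 -0.276 ]] -41.3 [[ 0.6 -0.9]
 [ 0.2  0. ]
 [ 0.2  0.4]
 [-1.1  0.5]]
t 3.42 tcp [ 0.5671 -0.2358  0.1995] turn [ 0.    -0.001 -0.013] shift [-0.0607 -0.0002  0.0695]
```

apply_moves(
  plan=[
    [-0.031,0,0,0,0,-0.013,-1],
    [-0.03,0,0,0,0,0,-1],
    [0,0,0.034,0,0,0,-1],
    [0,0,0.034,0,0,0,-1],
    [0,0,0.034,0,0,0,-1],
    [0,0,0.024,0,0,0,-1],
    [0,0,0.01,0,0,0,-1],
    [0,0,0,0,0,0,-1],
  ],
  force=60,
)

```text
t: 4.42
tcp_pos: [0.6133, -0.2768, 0.0631]
tool_rot: [0.352, 0.936, 0.0, -0.0]
force: [-0.3, -0.1, 1.0]
finger_gap: 1.004
gripper_force: 0.0
```

apply_moves(
  plan=[
    [0,0,0,0,0,0,0.2],
    [0,0,0,0,0,0,0.6],
    [0,0,0,0,0,0,1],
    [0,0,0,0,0,0,1],
    [0,0,0,0,0,0,1],
  ],
)

```text
t: 5.05
tcp_pos: [0.6159, -0.2798, 0.067]
tool_rot: [0.353, 0.936, -0.001, 0.003]
force: [-0.8, 0.2, 13.5]
finger_gap: 0.001
gripper_force: 6.5
```

Run:
```python
from h import *
s=sense();print(s["finger_gap"],s["gripper_force"],s["force"])
S=np.load("sock.npy");go(np.r_[S[3],.2],77)
```

```text
0.0008882949607453653 6.464558676650576 [-0.84923289  0.18675106 13.51329724]
t 5.05 tcp [ 0.6159 -0.2798  0.067 ] turn [-0.001  0.007 -0.495] shift [ 0.2305  0.2649 -0.133 ]
```

The fingers closed fully without a grip, so I'll look before doing anything else.

Run:
```python
from h import *
a=snapshot("wrist");b=snapshot("scene")
a=cv2.resize(a[150:384,120:400],(480,400));b=cv2.resize(b[190:310,220:400],(600*400//400-280+280,400),interpolation=cv2.INTER_CUBIC)
o=np.hstack([a,b])[:, :, ::-1];o=cv2.resize(o,(800,int(o.shape[0]*800/o.shape[1])));cv2.imwrite("pics/g1.png",o)
```

```text
(no output)
```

View pics/g1.png

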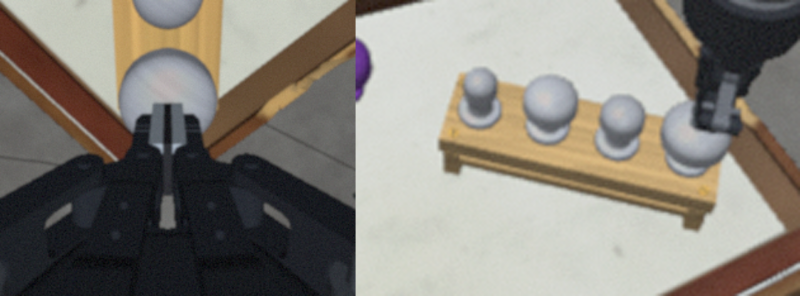

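Run:
```python
from h import *
s=sense();b=snapshot("scene");a=snapshot("wrist")
C=cam("scene");W=cam("wrist",s);T=Ro.from_quat(s["tool_rot"]).as_matrix()
B=cv2.resize(b[200:290,310:430],None,fx=5,fy=5,interpolation=cv2.INTER_CUBIC)
cv2.imwrite("pics/g2.png",B[:,:,::-1])
f=lambda p:((proj(C,p)-[310,200])*5).round()
print("tcp",f(s["tcp_pos"]),"grasp",f(s["tcp_pos"]-.019*T[:,2]))
for z in(.058,.0865,.106):print("head est",z,f((.6126,-.276,z)))
print(proj(W,s["tcp_pos"]),proj(W,s["tcp_pos"]-.019*T[:,2]),proj(W,(.6126,-.276,.0865)))
```

```text
tcp [236. 250.] grasp [245. 223.]
head est 0.058 [219. 257.]
head est 0.0865 [232. 218.]
head est 0.106 [242. 189.]
[250.63910866 221.32861705] [250.58432784 232.7128331 ] [251.66954708 226.41468942]
```

View pics/g2.png

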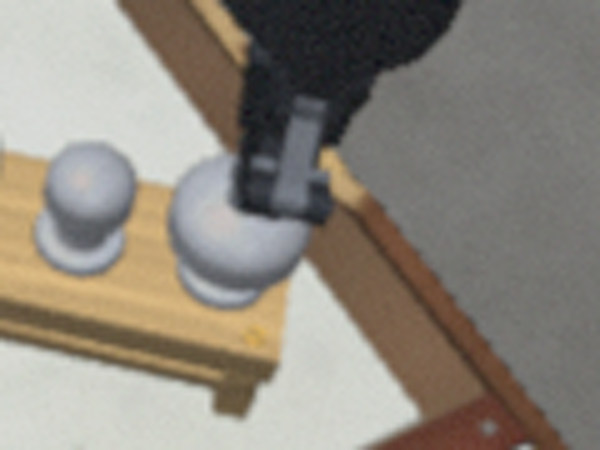

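The scene crop shows the shut fingers near (285,215), at the upper right of the large head, so they have slipped off over its far side. I'll zoom the wrist view to see where they ended up.

Run:
```python
from h import *
a=snapshot("wrist")
cv2.imwrite("pics/g3.png",cv2.resize(a[170:300,180:325],None,fx=4.5,fy=4.5,interpolation=cv2.INTER_CUBIC)[:,:,::-1])
```

```text
(no output)
```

View pics/g3.png

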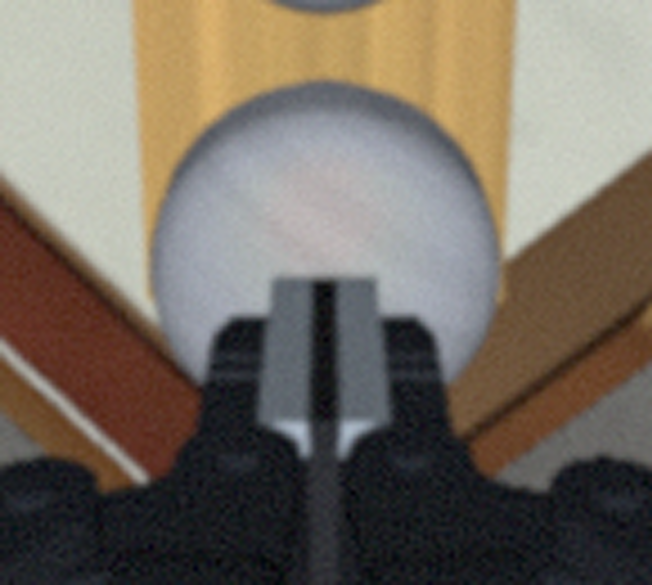

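Run:
```python
from h import *
s=sense();C=cam("scene");W=cam("wrist",s);T=Ro.from_quat(s["tool_rot"]).as_matrix()
def tri(a,b):
    A=[];B=[]
    for (K,R,o),uv in((W,a),(C,b)):
        d=R@np.linalg.inv(K)@[*uv,1];d/=np.linalg.norm(d);P=np.eye(3)-np.outer(d,d);A.append(P);B.append(P@o)
    x=np.linalg.solve(sum(A),sum(B));return x,[np.linalg.norm(A[i]@x-B[i]) for i in(0,1)]
for b in((290,212),(250,210),(325,215)):
    x,e=tri((251.5,231.8),(310+b[0]/5,200+b[1]/5));print(x.round(4),np.round(e,4),"tool",(T.T@(x-s["tcp_pos"])).round(4))
x,e=tri((180+325/4.5,170+258/4.5),(310+240/5,200+222/5));print("head",x.round(4),np.round(e,4))
print(s["q"].round(3),s["force"],s["tau"].round(1))
```

```text
[ 0.6249 -0.2821  0.0841] [0.0082 0.0082] tool [-0.0084  0.0043 -0.0171]
[ 0.616  -0.2779  0.0906] [0.002 0.002] tool [ 0.0009  0.0015 -0.0236]
[ 0.6326 -0.286   0.0784] [0.0137 0.0137] tool [-0.0167  0.0064 -0.0113]
head [ 0.6152 -0.2774  0.0831] [0.0006 0.0006]
[-0.591  0.739  1.4    0.     0.996 -1.44 ] [ 0.02236148  1.61255483 12.63685285] [ -0.4 -42.3 -12.3  -0.1  -0.3  -0. ]
```

The evidence is consistent: the shut fingertips are on the dome's top (z≈0.106) while the TCP reads 0.067. The fingers therefore end about 40 mm short of the nominal TCP. That fits three things:
- the 13 N upward push
- the tip at v=232 instead of 221
- the pad spread in w2

I'll lift, open and go lower in small steps, checking the force.

apply_moves(
  plan=[
    [0,0,-0.012,0,0,0,1],
    [0,0,0,0,0,0,-1],
    [0,0,0,0,0,0,-1],
    [0,0,0,0,0,0,-1],
    [0,0,0,0,0,0,-1],
    [0,0,0.015,0,0,0,-1],
    [0,0,0.015,0,0,0,-1],
    [0,0,0,0,0,0,-1],
  ],
)

```text
t: 6.3
tcp_pos: [0.6116, -0.2772, 0.0424]
tool_rot: [0.353, 0.936, 0.001, -0.002]
force: [-0.7, -1.1, -1.4]
finger_gap: 1.004
gripper_force: 0.0
```

Run:
```python
from h import *
S=np.load("heads.npy");go(np.r_[.6140,-.277,.03],48.7);print(sense()["force"])
```

```text
t 6.3 tcp [ 0.6116 -0.2772  0.0424] turn [-0.001 -0.005 -0.001] shift [-0.0017  0.0017  0.0124]
[-0.71264309 -1.14421476 -1.39263833]
```

apply_moves(
  plan=[
    [0,0,0.008,0,0,0,-1],
    [0,0,0,0,0,0,-1],
  ],
)

```text
t: 6.55
tcp_pos: [0.613, -0.278, 0.0364]
tool_rot: [0.353, 0.936, 0.0, -0.001]
force: [-0.7, -0.0, -0.2]
finger_gap: 1.002
gripper_force: 0.0
```

apply_moves(
  plan=[
    [0,0,0.008,0,0,0,-1],
    [0,0,0,0,0,0,-1],
  ],
)

```text
t: 6.8
tcp_pos: [0.6129, -0.2779, 0.0284]
tool_rot: [0.353, 0.936, 0.0, -0.001]
force: [-0.5, 0.7, -1.1]
finger_gap: 1.003
gripper_force: 0.0
```

apply_moves(
  plan=[
    [0,0,0,0,0,0,0.2],
    [0,0,0,0,0,0,0.6],
    [0,0,0,0,0,0,1],
    [0,0,0,0,0,0,1],
  ],
)

```text
t: 7.3
tcp_pos: [0.6138, -0.2782, 0.0298]
tool_rot: [0.353, 0.936, 0.0, 0.0]
force: [-1.4, 1.0, 4.6]
finger_gap: 0.562
gripper_force: 61.6
```

apply_moves(
  plan=[
    [0,0,0,0,0,0,-0.6],
    [0,0,0,0,0,0,-0.6],
    [0,0,0.006,0,0,0,-0.6],
    [0,0,0,0,0,0,0.3],
    [0,0,0,0,0,0,1],
    [0,0,0,0,0,0,1],
    [0,0,0,0,0,0,1],
  ],
)

```text
t: 8.18
tcp_pos: [0.6132, -0.278, 0.0226]
tool_rot: [0.353, 0.936, 0.0, -0.0]
force: [1.3, 0.5, -2.2]
finger_gap: 0.56
gripper_force: 62.2
```

Gripped: the opening is steady at 0.56 and the force near zero. Lifting it.

apply_moves(
  plan=[
    [0,0,-0.03,0,0,0,1],
    [0,0,-0.04,0,0,0,1],
    [0,0,-0.04,0,0,0,1],
    [0,0,0,0,0,-0.125,1],
    [0,0,0,0,0,-0.125,1],
    [0,0,0,0,0,-0.125,1],
    [0,0,0,0,0,-0.12,1],
  ],
)

```text
t: 9.05
tcp_pos: [0.6123, -0.2777, 0.1319]
tool_rot: [0.111, 0.994, 0.0, -0.001]
force: [0.1, -0.4, -4.5]
finger_gap: 0.558
gripper_force: 63.3
```

Run:
```python
from h import *
S=np.load("sock.npy");go(np.r_[S[3],.0226],77);s=sense();print(s["finger_gap"],s["force"])
H=np.load("heads.npy");print(H)
```

```text
t 9.05 tcp [ 0.6123 -0.2777  0.1319] turn [ 0.001 -0.003  0.004] shift [0.2266 0.2638 0.1093]
0.5584115982777179 [ 0.09278266 -0.40762413 -4.49530344]
[[ 0.4908489  -0.1691361 ]
 [ 0.5720007  -0.24039889]
 [ 0.5314248  -0.2047675 ]
 [ 0.6125766  -0.27603029]]
```

apply_moves(
  plan=[
    [0.0324,0.0377,0,0,0,0,1],
    [0.0324,0.0377,0,0,0,0,1],
    [0.0324,0.0377,0,0,0,0,1],
    [0.0324,0.0377,0,0,0,0,1],
    [0.0324,0.0377,0,0,0,0,1],
    [0.0324,0.0377,0,0,0,0,1],
    [0.0324,0.0377,0,0,0,0,1],
    [0,0,0,0,0,0,1],
  ],
)

```text
t: 10.05
tcp_pos: [0.4472, 0.0329, 0.1325]
tool_rot: [0.111, 0.994, 0.0, -0.003]
force: [0.1, 0.5, -5.0]
finger_gap: 0.56
gripper_force: 63.7
```

apply_moves(
  plan=[
    [0,0,0.03,0,0,0,1],
    [0,0,0.025,0,0,0,1],
    [0,0,0,0,0,0,1],
  ],
)

```text
t: 10.42
tcp_pos: [0.4508, 0.0294, 0.0767]
tool_rot: [0.113, 0.994, -0.0, -0.002]
force: [-0.7, 0.1, -5.3]
finger_gap: 0.562
gripper_force: 63.8
```

Run:
```python
from h import *
S=np.load("sock.npy");go(np.r_[S[3],.0226],77);s=sense();print(s["finger_gap"],s["force"])
a=snapshot("wrist");b=snapshot("scene")
a=cv2.resize(a[100:290,160:350],(400,400),interpolation=cv2.INTER_CUBIC);b=cv2.resize(b[110:230,180:300],(400,400),interpolation=cv2.INTER_CUBIC)
cv2.imwrite("pics/p1.png",np.hstack([a,b])[:,:,::-1])
```

```text
t 10.43 tcp [0.4508 0.0294 0.0767] turn [-0.    -0.004 -0.   ] shift [0.0001 0.0008 0.0541]
0.5622311774416436 [-0.65550661  0.11035059 -5.25870727]
```

View pics/p1.png

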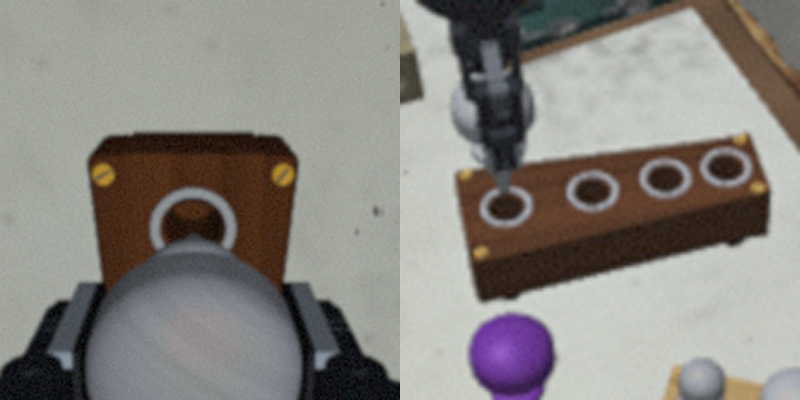

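The picture shows the tang tip above the middle of the wide-end ring (505,200 in the right panel), centred in the wrist view too. Lowering it.

apply_moves(
  plan=[
    [0,0.001,0.015,0,0,0,1],
    [0,0,0.015,0,0,0,1],
    [0,0,0.012,0,0,0,1],
    [0,0,0.006,0,0,0,1],
    [0,0,0.003,0,0,0,1],
    [0,0,0.002,0,0,0,1],
    [0,0,0,0,0,0,1],
  ],
)

```text
t: 11.4
tcp_pos: [0.4521, 0.0309, 0.0251]
tool_rot: [0.113, 0.994, -0.0, 0.0]
force: [0.3, 0.8, -3.9]
finger_gap: 0.565
gripper_force: 63.8
```

apply_moves(
  plan=[
    [0,0,0.002,0,0,0,0.3],
    [0,0,0,0,0,0,-0.6],
    [0,0,0,0,0,0,-1],
    [0,0,0,0,0,0,-1],
    [0,0,-0.02,0,0,0,-1],
    [0,0,-0.045,0,0,0,-1],
    [0,0,-0.045,0,0,0,-1],
    [0,0,0,0,0,0.125,-1],
  ],
)

```text
t: 12.4
tcp_pos: [0.4546, 0.0305, 0.1364]
tool_rot: [0.177, 0.984, 0.0, 0.004]
force: [0.9, -0.2, 0.5]
finger_gap: 1.0
gripper_force: 0.0
```

apply_moves(
  plan=[
    [0,0,0,0,0,0.125,-1],
    [0,0,0,0,0,0.125,-1],
    [0,0,0,0,0,0.119,-1],
    [-0.0433,-0.025,0,0,0,0,-1],
    [-0.0433,-0.025,0,0,0,0,-1],
    [-0.0433,-0.025,0,0,0,0,-1],
    [-0.0433,-0.025,0,0,0,0,-1],
    [-0.0433,-0.025,0,0,0,0,-1],
  ],
)

```text
t: 13.4
tcp_pos: [0.5323, -0.2074, 0.1331]
tool_rot: [0.353, 0.936, 0.0, 0.0]
force: [1.1, 0.5, 0.5]
finger_gap: 1.001
gripper_force: 0.0
```

apply_moves(
  plan=[
    [0,0,0,0,0,0,-1],
    [0,0,0,0,0,0,-1],
  ],
)

```text
t: 13.65
tcp_pos: [0.5311, -0.2052, 0.1327]
tool_rot: [0.353, 0.936, 0.0, -0.001]
force: [-0.7, 0.0, -0.5]
finger_gap: 0.996
gripper_force: 0.0
```

Run:
```python
from h import *
s=sense();go((.532,-.206,.0235),48.7)
W=cam("wrist",s);a=snapshot("wrist");b=snapshot("scene")
for p in[(.532,-.206),(.4915,-.1705),(.5725,-.2415)]:print(((proj(W,(*p,.0865))-[180,60])*2).round())
a=cv2.resize(a[60:260,160:360],(400,400),interpolation=cv2.INTER_CUBIC);b=cv2.resize(b[110:230,180:300],(400,400),interpolation=cv2.INTER_CUBIC)
cv2.imwrite("pics/p2.png",np.hstack([a,b])[:,:,::-1])
```

```text
t 13.65 tcp [ 0.5311 -0.2052  0.1327] turn [-0.    -0.002 -0.001] shift [-0.0012  0.      0.1092]
[141. 284.]
[141. 163.]
[142. 391.]
```

View pics/p2.png

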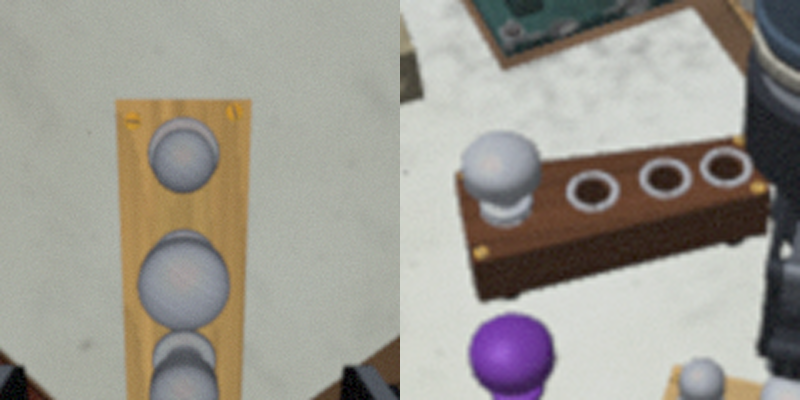

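The 50 is home with its collar on the ring. The stake_41 head at (183,283) in the left panel matches the prediction of (181,284). Picking it.

apply_moves(
  plan=[
    [-0.001,0,0.035,0,0,0,-1],
    [0,0,0.035,0,0,0,-1],
    [0,0,0.025,0,0,0,-0.8],
    [0,0,0.014,0,0,0,-0.6],
    [0,0,0,0,0,0,-0.2],
    [0,0,0,0,0,0,0.4],
    [0,0,0,0,0,0,1],
    [0,0,0,0,0,0,1],
  ],
)

```text
t: 14.75
tcp_pos: [0.5335, -0.2068, 0.025]
tool_rot: [0.353, 0.936, -0.0, 0.001]
force: [-0.8, 1.0, 3.4]
finger_gap: 0.459
gripper_force: 60.8
```

apply_moves(
  plan=[
    [0,0,0,0,0,0,1],
  ],
)

```text
t: 14.88
tcp_pos: [0.5335, -0.2068, 0.025]
tool_rot: [0.353, 0.936, -0.0, 0.001]
force: [0.3, 1.6, 6.3]
finger_gap: 0.457
gripper_force: 61.0
```

apply_moves(
  plan=[
    [0,0,-0.03,0,0,0,1],
    [0,0,-0.04,0,0,0,1],
    [0,0,-0.04,0,0,0,1],
    [0,0,0,0,0,-0.125,1],
    [0,0,0,0,0,-0.125,1],
    [0,0,0,0,0,-0.125,1],
    [0,0,0,0,0,-0.119,1],
  ],
)

```text
t: 15.75
tcp_pos: [0.5321, -0.2064, 0.1334]
tool_rot: [0.111, 0.994, 0.0, -0.001]
force: [0.4, -0.0, -2.5]
finger_gap: 0.457
gripper_force: 61.2
```

Run:
```python
from h import *
S=np.load("sock.npy");go(np.r_[S[2],.0235],77)
```

```text
t 15.75 tcp [ 0.5321 -0.2064  0.1334] turn [ 0.    -0.002  0.004] shift [0.0749 0.2123 0.1099]
```

apply_moves(
  plan=[
    [0.0187,0.053,0,0,0,0,1],
    [0.0187,0.053,0,0,0,0,1],
    [0.0187,0.053,0,0,0,0,1],
    [0.0187,0.053,0,0,0,0,1],
    [0,0,0,0,0,0,1],
    [0,0,0.03,0,0,0,1],
    [0,0,0.025,0,0,0,1],
    [0,0,0,0,0,0,1],
  ],
)

```text
t: 16.75
tcp_pos: [0.506, 0.0162, 0.0773]
tool_rot: [0.114, 0.994, -0.0, -0.002]
force: [0.5, -0.1, -2.1]
finger_gap: 0.458
gripper_force: 61.5
```

Run:
```python
from h import *
S=np.load("sock.npy");go(np.r_[S[2],.0255],77)
```

```text
t 16.75 tcp [0.506  0.0162 0.0773] turn [-0.001 -0.005 -0.001] shift [-0.0006  0.0012  0.0518]
```

apply_moves(
  plan=[
    [0,0.001,0.015,0,0,0,1],
    [0,0,0.015,0,0,0,1],
    [0,0,0.012,0,0,0,1],
    [0,0,0.006,0,0,0,1],
    [0,0,0.002,0,0,0,1],
    [0,0,0,0,0,0,1],
  ],
)

```text
t: 17.5
tcp_pos: [0.5081, 0.0178, 0.0291]
tool_rot: [0.113, 0.994, -0.0, 0.0]
force: [0.5, 0.3, -2.2]
finger_gap: 0.455
gripper_force: 61.5
```

apply_moves(
  plan=[
    [0,0,0.003,0,0,0,1],
    [0,0,0,0,0,0,0.5],
    [0,0,0,0,0,0,-0.6],
    [0,0,0,0,0,0,-1],
    [0,0,0,0,0,0,-1],
    [0,0,-0.02,0,0,0,-1],
    [0,0,-0.045,0,0,0,-1],
    [0,0,-0.045,0,0,0,-1],
  ],
)

```text
t: 18.5
tcp_pos: [0.5074, 0.0178, 0.137]
tool_rot: [0.113, 0.994, 0.0, -0.001]
force: [0.3, -0.7, 0.2]
finger_gap: 0.995
gripper_force: 0.0
```

apply_moves(
  plan=[
    [0,0,0,0,0,0.125,-1],
    [0,0,0,0,0,0.125,-1],
    [0,0,0,0,0,0.125,-1],
    [0,0,0,0,0,0.119,-1],
    [-0.044,-0.0302,0,0,0,0,-1],
    [-0.044,-0.0302,0,0,0,0,-1],
    [-0.044,-0.0302,0,0,0,0,-1],
    [-0.044,-0.0302,0,0,0,0,-1],
  ],
)

```text
t: 19.5
tcp_pos: [0.5605, -0.1907, 0.1361]
tool_rot: [0.353, 0.936, 0.0, 0.0]
force: [1.5, -0.4, -0.1]
finger_gap: 0.999
gripper_force: 0.0
```

apply_moves(
  plan=[
    [-0.044,-0.0302,0,0,0,0,-1],
    [0,0,0,0,0,0,-1],
    [0,0,0,0,0,0,-1],
  ],
)

```text
t: 19.88
tcp_pos: [0.5726, -0.2402, 0.1355]
tool_rot: [0.353, 0.936, 0.0, -0.001]
force: [0.5, -0.9, -0.2]
finger_gap: 1.0
gripper_force: 0.0
```

Run:
```python
from h import *
go((.5728,-.2415,.0245),48.7)
```

```text
t 19.88 tcp [ 0.5726 -0.2402  0.1355] turn [ 0.    -0.002 -0.001] shift [-0.001  -0.0009  0.111 ]
```

apply_moves(
  plan=[
    [-0.001,-0.001,0.035,0,0,0,-1],
    [0,0,0.035,0,0,0,-1],
    [0,0,0.025,0,0,0,-0.6],
    [0,0,0.016,0,0,0,-0.4],
    [0,0,0,0,0,0,0.1],
    [0,0,0,0,0,0,0.6],
    [0,0,0,0,0,0,1],
    [0,0,0,0,0,0,1],
  ],
)

```text
t: 20.88
tcp_pos: [0.5739, -0.2425, 0.0257]
tool_rot: [0.353, 0.936, -0.0, 0.001]
force: [0.5, 0.3, -0.8]
finger_gap: 0.363
gripper_force: 59.5
```

apply_moves(
  plan=[
    [0,0,0,0,0,0,1],
  ],
)

```text
t: 21.0
tcp_pos: [0.5739, -0.2425, 0.0257]
tool_rot: [0.353, 0.936, -0.0, 0.001]
force: [-0.2, 0.6, 1.4]
finger_gap: 0.365
gripper_force: 59.6
```

apply_moves(
  plan=[
    [0,0,-0.03,0,0,0,1],
    [0,0,-0.04,0,0,0,1],
    [0,0,-0.04,0,0,0,1],
    [0,0,0,0,0,-0.125,1],
    [0,0,0,0,0,-0.125,1],
    [0,0,0,0,0,-0.125,1],
    [0,0,0,0,0,-0.119,1],
  ],
)

```text
t: 21.88
tcp_pos: [0.5732, -0.2421, 0.1349]
tool_rot: [0.111, 0.994, 0.0, -0.0]
force: [-0.3, 0.4, -1.6]
finger_gap: 0.36
gripper_force: 59.8
```

Run:
```python
from h import *
S=np.load("sock.npy");go(np.r_[S[1],.0265],77)
```

```text
t 21.88 tcp [ 0.5732 -0.2421  0.1349] turn [ 0.    -0.001  0.004] shift [0.074  0.2378 0.1084]
```

apply_moves(
  plan=[
    [0.0148,0.0477,0,0,0,0,1],
    [0.0148,0.0477,0,0,0,0,1],
    [0.0148,0.0477,0,0,0,0,1],
    [0.0148,0.0477,0,0,0,0,1],
    [0.0148,0.0477,0,0,0,0,1],
    [0,0,0.03,0,0,0,1],
    [0,0,0.025,0,0,0,1],
    [0,0,0,0,0,0,1],
  ],
)

```text
t: 22.88
tcp_pos: [0.5531, 0.0073, 0.0784]
tool_rot: [0.113, 0.994, 0.0, -0.002]
force: [-0.4, 0.6, -1.8]
finger_gap: 0.365
gripper_force: 60.0
```

Run:
```python
from h import *
S=np.load("sock.npy");go(np.r_[S[1],.0258],77)
```

```text
t 22.88 tcp [0.5531 0.0073 0.0784] turn [-0.    -0.005  0.   ] shift [-0.0016 -0.0007  0.0526]
```

apply_moves(
  plan=[
    [-0.001,0,0.015,0,0,0,1],
    [0,0,0.015,0,0,0,1],
    [0,0,0.012,0,0,0,1],
    [0,0,0.006,0,0,0,1],
    [0,0,0.003,0,0,0,1],
    [0,0,0,0,0,0,1],
    [0,0,0,0,0,0,1],
  ],
)

```text
t: 23.75
tcp_pos: [0.5564, 0.0065, 0.0294]
tool_rot: [0.113, 0.994, -0.0, 0.0]
force: [0.9, -0.7, -1.8]
finger_gap: 0.365
gripper_force: 60.0
```

apply_moves(
  plan=[
    [0,0,0,0,0,0,0.5],
    [0,0,0,0,0,0,-0.4],
    [0,0,0,0,0,0,-1],
    [0,0,0,0,0,0,-1],
    [0,0,-0.02,0,0,0,-1],
    [0,0,-0.045,0,0,0,-1],
    [0,0,-0.045,0,0,0,-1],
    [0,0,0,0,0,0.125,-1],
  ],
)

```text
t: 24.75
tcp_pos: [0.5591, 0.0061, 0.1431]
tool_rot: [0.177, 0.984, -0.0, 0.004]
force: [-0.0, -1.0, 0.4]
finger_gap: 0.997
gripper_force: 0.0
```

apply_moves(
  plan=[
    [0,0,0,0,0,0.125,-1],
    [0,0,0,0,0,0.125,-1],
    [0,0,0,0,0,0.119,-1],
    [-0.0174,-0.0436,0,0,0,0,-1],
    [-0.0174,-0.0436,0,0,0,0,-1],
    [-0.0174,-0.0436,0,0,0,0,-1],
    [-0.0174,-0.0436,0,0,0,0,-1],
    [0,0,0,0,0,0,-1],
  ],
)

```text
t: 25.75
tcp_pos: [0.4927, -0.1734, 0.1392]
tool_rot: [0.355, 0.935, -0.0, 0.0]
force: [0.7, 0.7, 0.4]
finger_gap: 1.003
gripper_force: 0.0
```

Run:
```python
from h import *
go((.4915,-.1705,.0255),48.7)
```

```text
t 25.75 tcp [ 0.4927 -0.1734  0.1392] turn [-0.     0.001 -0.005] shift [0.0028 0.0014 0.1137]
```

apply_moves(
  plan=[
    [0.001,0.001,0.035,0,0,0,-1],
    [0,0,0.035,0,0,0,-1],
    [0,0,0.022,0,0,0,-0.6],
    [0,0,0,0,0,0,-0.6],
  ],
)

```text
t: 26.25
tcp_pos: [0.4921, -0.1673, 0.0456]
tool_rot: [0.352, 0.936, 0.001, -0.002]
force: [0.0, -0.2, 0.6]
finger_gap: 0.803
gripper_force: 0.0
```

Run:
```python
from h import *
go((.4915,-.1705,.0258),48.7)
```

```text
t 26.25 tcp [ 0.4921 -0.1673  0.0456] turn [-0.001 -0.004  0.001] shift [-0.0017 -0.0028  0.0198]
```

apply_moves(
  plan=[
    [0,-0.002,0.012,0,0,0,-0.6],
    [0,0,0.007,0,0,0,-0.4],
    [0,0,0,0,0,0,0.2],
    [0,0,0,0,0,0,0.6],
    [0,0,0,0,0,0,1],
    [0,0,0,0,0,0,1],
    [0,0,0,0,0,0,1],
  ],
)

```text
t: 27.12
tcp_pos: [0.492, -0.1708, 0.0285]
tool_rot: [0.353, 0.936, -0.0, 0.0]
force: [-1.7, -1.4, 5.4]
finger_gap: 0.281
gripper_force: 59.0
```

apply_moves(
  plan=[
    [0,0,-0.03,0,0,0,1],
    [0,0,-0.04,0,0,0,1],
    [0,0,-0.04,0,0,0,1],
    [0,0,0,0,0,-0.125,1],
    [0,0,0,0,0,-0.125,1],
    [0,0,0,0,0,-0.125,1],
    [0,0,0,0,0,-0.119,1],
    [0,0,0,0,0,0,1],
  ],
)

```text
t: 28.12
tcp_pos: [0.4915, -0.1702, 0.1375]
tool_rot: [0.114, 0.993, 0.0, -0.0]
force: [0.3, -0.4, -1.1]
finger_gap: 0.275
gripper_force: 59.3
```

Run:
```python
from h import *
S=np.load("sock.npy");go(np.r_[S[0],.0265],77)
```

```text
t 28.12 tcp [ 0.4915 -0.1702  0.1375] turn [ 0.    -0.001 -0.001] shift [-0.0633  0.186   0.111 ]
```

apply_moves(
  plan=[
    [-0.0158,0.0466,0,0,0,0,1],
    [-0.0158,0.0466,0,0,0,0,1],
    [-0.0158,0.0466,0,0,0,0,1],
    [-0.0158,0.0466,0,0,0,0,1],
    [0,0,0,0,0,0,1],
    [0,0,0.03,0,0,0,1],
    [0,0,0.025,0,0,0,1],
    [0,0,0,0,0,0,1],
  ],
)

```text
t: 29.12
tcp_pos: [0.5926, -0.0034, 0.0808]
tool_rot: [0.114, 0.993, 0.0, -0.003]
force: [0.2, 0.8, -0.8]
finger_gap: 0.281
gripper_force: 59.5
```

Run:
```python
from h import *
S=np.load("sock.npy");go(np.r_[S[0],.0285],77)
```

```text
t 29.12 tcp [ 0.5926 -0.0034  0.0808] turn [-0.    -0.006 -0.002] shift [-0.0023  0.0008  0.0523]
```

apply_moves(
  plan=[
    [-0.001,0,0.015,0,0,0,1],
    [0,0,0.015,0,0,0,1],
    [0,0,0.012,0,0,0,1],
    [0,0,0.006,0,0,0,1],
    [0,0,0.003,0,0,0,1],
    [0,0,0,0,0,0,1],
    [0,0,0,0,0,0,1],
  ],
)

```text
t: 30.0
tcp_pos: [0.5967, -0.0034, 0.0324]
tool_rot: [0.113, 0.994, -0.0, 0.0]
force: [0.6, -0.0, -0.6]
finger_gap: 0.276
gripper_force: 59.5
```

apply_moves(
  plan=[
    [0,0,0,0,0,0,0.6],
    [0,0,0,0,0,0,-0.4],
    [0,0,0,0,0,0,-1],
    [0,0,0,0,0,0,-1],
    [0,0,-0.02,0,0,0,-1],
    [0,0,-0.045,0,0,0,-1],
    [0,0,-0.045,0,0,0,-1],
    [0,0,-0.02,0,0,0,-1],
  ],
)

```text
t: 31.0
tcp_pos: [0.5978, -0.0036, 0.1651]
tool_rot: [0.113, 0.994, -0.0, 0.002]
force: [1.1, -0.5, -0.2]
finger_gap: 1.0
gripper_force: 0.0
```

apply_moves(
  plan=[
    [0,-0.04,0,0,0,0,-1],
    [0,-0.05,0,0,0,0,-1],
    [0,-0.05,0,0,0,0,-1],
    [0,-0.04,0,0,0,0,-1],
    [0,0,0,0,0,0,-1],
    [0,0,0,0,0,0,-1],
  ],
)

```text
t: 31.75
tcp_pos: [0.5556, -0.1782, 0.1619]
tool_rot: [0.113, 0.994, 0.0, -0.0]
force: [-0.3, 0.1, 0.0]
finger_gap: 0.998
gripper_force: 0.0
```

Run:
```python
from h import *
a=snapshot("top");b=snapshot("scene")
a=cv2.resize(a[150:250,200:300],(400,400),interpolation=cv2.INTER_CUBIC);b=cv2.resize(b[110:230,180:300],(400,400),interpolation=cv2.INTER_CUBIC)
cv2.imwrite("pics/f.png",np.hstack([a,b])[:,:,::-1])
```

```text
(no output)
```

View pics/f.png

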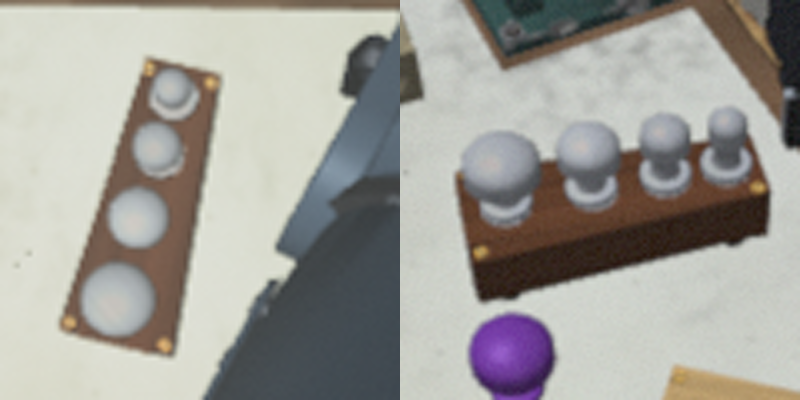

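All four stand in order of size. I'll zoom in on 33 and 26 to check their seating and tilt before handing in.

Run:
```python
from h import *
b=np.mean([snapshot("scene").astype(float) for _ in range(6)],0).astype(np.uint8)
a=np.mean([snapshot("top").astype(float) for _ in range(6)],0).astype(np.uint8)
B=cv2.resize(b[135:180,222:297],None,fx=8,fy=8,interpolation=cv2.INTER_CUBIC)
cv2.imwrite("pics/f2.png",B[:,:,::-1])
S=np.load("sock.npy")
for n,i in((26,0),(33,1),(41,2)):
    for z in(.052,.092):
        p=(*S[i],z);print(n,z,"scene",((proj(cam("scene"),p)-[222,135])*8).round(),"top",((proj(cam("top"),p)-[200,150])*4).round())
```

```text
26 0.052 scene [440. 194.] top [168.  94.]
26 0.092 scene [444.  94.] top [166.  84.]
33 0.052 scene [294. 220.] top [154. 151.]
33 0.092 scene [293. 120.] top [151. 143.]
41 0.052 scene [120. 251.] top [137. 219.]
41 0.092 scene [113. 152.] top [134. 213.]
```

View pics/f2.png

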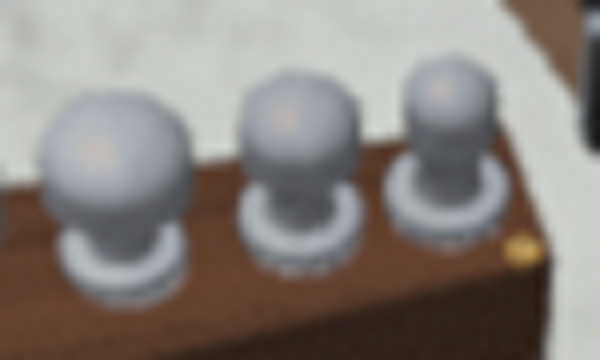

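All three far collars lie flat on their rings, and the heads stand over them with a consistent offset from the predictions. Handing in.

```bash
python3 -c "
from station import *
print(sign_off())"
```

```text
the job is handed in; nothing more can be done
None
```

I moved all four stakes into the graded stand in size order, 26 mm at the narrow end to 50 mm at the wide end, and handed in after about 32 s. In the last pictures all four look upright with their collars down. The judge's verdict wasn't shown.

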